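# Set the disc polisher to its white pad

### The arm

A 6-joint arm with a two-finger parallel gripper is mounted at the origin on the work surface. World frame = base frame: x ahead of the robot, y to its left, z up, the work surface at z = 0. Lengths are in mm, angles in rad, forces in N, time in s.
With the tool pointing down it reaches from about 350 to 875 mm from the base axis. Payload 4.2 kg.
Tool frame: the origin (TCP) lies at the very end of the fingers, on their centre line; the grasp point (between the pads) lies 19 mm behind it; z points along the fingers, y is the line along which they close (so a half turn about z gives the same grasp; the last joint's range is limited). The gripper opens to 85 mm and grips with 20 to 120 N. Pads are 22 mm wide; open, the fingers measure 114 mm over their backs; the gripper's body (76 mm by 85 mm) begins 54 mm behind the grasp point. The pads swing forward as they close: fully open they stand 13 mm farther back than shut.
Start: joints at [-0.947, 0.385, 0.008, 0, -1.194, -0.259], TCP at [222.991, -583.845, 231.312] pointing down, gripper open.
Joint ranges: [-3.14, 3.14], [-1.21, 2.06], [-1.07, 1.41], [-3.16, 2.05], [-2.99, -0.16], [-3.1, 3.1]. Speed limits (rad/s): [2.79, 2.79, 3.14, 3.14, 3.14, 3.14].

### API

Orientations are given as a unit quaternion [x, y, z, w].
In Python, from bench import arm, optics gives the robot as it stands. The module is installed in compiled form; this text tells all that it offers.
- The arm moves only by the tool step_arm, never from a script. Its argument "motion" is a list of rows, each an object with "dr": the turn, a rotation vector about the tool's x, y, z in units of 8 degrees (1.0 is 8 degrees), a list of three; "slide": the shift along the tool's x, y, z in mm, a list of three; "jaw": the finger opening in mm, from 0 to 85.4. A call has exactly 8 rows; each row is the pose to reach, as a shift and turn from the pose commanded when the call began, along the tool's axes at that moment; what a row does not reach only later rows make up. A row lasts 1/8 s, in which the tool goes at most 62.5 mm and 10.7 degrees, less where a joint would pass 70% of its speed; a pose out of reach is approached as far as the arm can. A call with a gripper value outside its range is refused whole. The fingers move at their own pace and stop on an object; the grip force is fixed at half the most. Time passes only in rows, so rows that repeat a pose let the fingers close, or fill a call up. It gives the time, the measured TCP pose, the force, the opening and the grip force at its end, in the units of the state.
- arm.read_state(): the state, without advancing time (a new reading comes with each control period).
- optics.get_image(name): name is "side" or "top" or "wrist"; returns the picture (400x640x3 uint8, blue, green, red); there is no depth.
- optics.camera_info(name): a dict with "camera_matrix" (3x3 intrinsics, pixels), "view" (4x4, takes a point from world to camera coordinates); the wrist camera has in their place "T_tool_cam" (4x4, takes a point from camera to tool coordinates, whose origin is the TCP and whose axes are the flange's). Camera axes: x right, y up, looking along -z (the intrinsics and any distortion apply to the point x, -y, -z); pixel columns grow to the right and rows downward; lengths in mm; the calibration is good to about 2 mm. A picture is of the moment at which its call begins: read the wrist's pose just before it. camera_info takes no time and is no camera call.
- arm.job_done(): hands the job in; it is judged then, once.
The state is a dict: "clock": time; "joints": joint angles; "joint_vel": joint speeds; "joint_efforts": joint torques, N m; "position": TCP position; "ee_rot": TCP orientation; "contact_force": force on the tool from outside, world axes, zero at the start; "wrist_torque": the same for the moment, N m; "gripper_width": finger opening in mm; "grasp_force": force on a finger pad.
Only numpy, scipy, OpenCV 4.12 (cv2) and the standard library are available. Lean on these libraries where they do the work, as an engineer would, in place of code of your own. Each camera call takes 0.05 s, during which the arm holds its last target. There are 200 camera calls.

### The job

Get the disc polisher ready for the final polish: press the blue lid release, then raise the popped-up clear lid right up to its stop and leave it standing there. Then lift the red index plunger out of its hole, swing the pad turret round by it until the white pad stands beside the disc spindle, and let the plunger drop fully home in that station's hole. Do not touch the pads, keep all three in their seats, and leave everything else on the bench where it is.

Things in the scene. Friction and masses are not known exactly. Their poses are not given: they have to be found in the camera images.
- polisher: Grey and cream desktop disc polishing machine, 360 x 250 mm, fixed. Origin on the desk below the turret axis; x from front deck (robot side) to rear hump, y to the left seen from the front, z up. In mm there: front deck x -170..-90, top z 85; side rims y +-121, top z 85; tray floor z 75; rear hump x 145..190, top z 130; steel disc spindle, 15 diameter, top z 103, at x 78, y 0.
- release_top (a point): Centre of the top face of the blue lid release button (24 diameter), on the right of the front deck at (-135, -85, 103) mm in the polisher frame; pressed straight down.
- release (a joint): Lid release button travel: 0 up, 0.006 m fully down, sprung, about 5 N when fully down. The lid is freed from about 0.004 on.
- lid (a joint): Angle in rad of the clear lid (box 235 long, 244 wide, 45 deep, open below): 0 shut, 0.8 on its stop. Hinge line along the polisher's y through (145, 0, 130) mm in its frame. Released, it springs up to about 0.36 by itself; its stiff hinge then keeps it where it is left (under 1 N at the tab moves it).
- lid_tab (a point): Middle of the front edge of the black lift tab on the lid's lower front lip (70 wide, 8 thick, 16 out from the lid's front wall). Lid shut: at (-106, 0, 89) mm in the polisher frame; it swings with the lid. Raise the lid by pushing up and rearward on the tab's front lower edge with shut fingers. A steel latch tongue hangs 17 mm below the lip, 85 mm right of the middle.
- turret_axis (a point): Turret axis (vertical) at the turret's top face (z 84 mm). Turret: dark blue-grey disc 120 diameter with three pads on a 38 mm radius, 60 degrees apart, each between three steel clips 6 high; opposite the middle pad an ear carries the index plunger over a steel index plate (top z 82).
- turret (a joint): Turret angle in rad, counter-clockwise seen from above; starts locked near 0 (plunger in the middle hole, at the front of the turret). Stations (holes) at -1.047, 0 and 1.047; end stops at -1.25 and 1.25. Turns easily when the plunger is up.
- knob_center (a point): Centre of the red plunger knob, an upright cylinder 20 diameter, 18 high, that spins freely about its axis, 74 mm from the turret axis on the ear. Centre at z 113 mm when home; below it a 15 diameter sleeve (top z 101) on the ear (14 wide, top z 92). The raised lid leans over it: come in with the gripper leaning back over the front deck, fingers rearward and down, 25 to 40 degrees from vertical.
- plunger (a joint): Plunger lift in m: 0 home in a hole, 0.014 top of its stroke; sprung down, about 5 N at home and 9 N at 0.012. The 8 mm round-nosed pin clears the index plate at about 0.010; let go between holes it rests on the plate at about 0.010. The holes are 11 mm wide along the swing.
- work_point (a point): Fixed point beside the disc spindle where the working pad must stand: 38 mm behind the turret axis, at the height of the pads' top (z 94 mm).
- pad_white_center (a point): Centre of the white finishing pad (32 diameter, 10 thick, loose between its clips). Starts in the left or the right turret seat.
- pad_yellow_center (a point): Centre of the yellow pad, same size, in the other side seat.
- pad_grey_center (a point): Centre of the grey pad, same size, in the middle seat, at the work point at the start.
- shim: Copper thermal shim plate 40 x 40 x 4 mm with a square window, lying loose on the left of the front deck. Origin at the centre of its underside. Bystander.
- faceplate: Beige console faceplate 110 x 220 x 12 mm with a cartridge slot, loose on the desk, left. Origin under its centre. Bystander.
- grip: Green translucent controller grip, 120 long, 32 high mm, loose on the desk, left. Bystander.
- cartridge: Grey game cartridge 88 x 110 x 18 mm, loose on the desk, right. Bystander.
- disc_case: Black disc case 125 x 142 x 10 mm with a silver disc on it, loose on the desk, front right. Bystander.
- screwdriver: Yellow screwdriver 160 mm long, loose on the desk, front left. Bystander.
- screw_tray: Blue two-part screw tray 100 x 140 x 22 mm, loose on the desk, right. Bystander.

How it is judged:
By the outcome, as a careful person would: the job done as asked, in the order asked, and still so for the second after the job is handed in, with the robot touching nothing.
It also fails if it takes over 54 s, if anything falls off the work surface, if the arm or the gripper's body presses on something with over 40 N, if the wrist force passes 120 N, or if a joint passes its speed limit or range.

## Working session

There is one attempt and no reset: what is moved stays moved. The work goes in short steps, Python scripts to look and compute and a tool call to move; the robot and the scene stay as the last step left them, time stands still between calls to the robot, and variables do not carry over. Pictures are saved under pics/ and viewed, at most 10 in all, crops included, and the job is handed in when it is done.

Besides the shell and the picture viewer there is one more tool, called after "Emit:" by a JSON object that holds its "api" and its "payload", one argument or row to a line. step_arm: Moves the arm, as the interface text tells. Its arguments: {"type":"object","properties":{"motion":{"type":"array","items":{"type":"object","properties":{"dr":{"type":"array","items":{"type":"number"}},"slide":{"type":"array","items":{"type":"number"}},"jaw":{"type":"number"}}}}},"required":["motion"]}

```bash
mkdir -p pics
python3 - <<'E'
from bench import arm, optics
import cv2
s=arm.read_state();print({k:s[k] for k in('clock','position','ee_rot','contact_force','gripper_width')})
for n in('top','side'):
    i=optics.camera_info(n);print(n,i)
    cv2.imwrite(f'pics/{n}0.png',optics.get_image(n))
print(optics.camera_info('wrist'))
E
```

```text
{'clock': 0.0, 'position': array([ 222.7645374 , -583.31766736,  230.21134128]), 'ee_rot': array([-1.81285053e-01,  9.83429968e-01,  1.07957103e-03, -2.49984192e-04]), 'contact_force': array([ 0.29164827, -0.03475954,  0.84129393]), 'gripper_width': 85.70644397640248}
top {'camera_matrix': array([[381.03339639,   0.        , 322.34214227],
       [  0.        , 381.03339639, 200.66931513],
       [  0.        ,   0.        ,   1.        ]]), 'view': array([[ 8.32918592e-02, -9.96525195e-01,  4.36997956e-05,
        -2.87249681e+01],
       [ 9.70268381e-01,  8.11072545e-02,  2.28037018e-01,
        -5.72625282e+02],
       [-2.27248179e-01, -1.89512267e-02,  9.73652462e-01,
        -9.35436232e+02],
       [ 0.00000000e+00,  0.00000000e+00,  0.00000000e+00,
         1.00000000e+00]])}
side {'camera_matrix': array([[385.73523701,   0.        , 321.93524737],
       [  0.        , 385.73523701, 205.12902356],
       [  0.        ,   0.        ,   1.        ]]), 'view': array([[-9.98198905e-01, -5.91550541e-02,  9.98125671e-03,
         5.36061809e+02],
       [ 4.76678748e-02, -6.81076664e-01,  7.30658847e-01,
        -1.03356979e+02],
       [-3.64241626e-02,  7.29818646e-01,  6.82669776e-01,
        -1.06475590e+03],
       [ 0.00000000e+00,  0.00000000e+00,  0.00000000e+00,
         1.00000000e+00]])}
{'camera_matrix': array([[304.17579036,   0.        , 325.48914804],
       [  0.        , 304.17579036, 193.82887185],
       [  0.        ,   0.        ,   1.        ]]), 'T_tool_cam': array([[-3.93908980e-04,  9.59014677e-01,  2.83356126e-01,
         7.18162547e+01],
       [ 9.99999861e-01,  4.77030623e-04, -2.24348223e-04,
        -8.52147572e-01],
       [-3.50322788e-04,  2.83355998e-01, -9.59014732e-01,
        -1.42047506e+02],
       [ 0.00000000e+00,  0.00000000e+00,  0.00000000e+00,
         1.00000000e+00]])}
```

View pics/top0.png

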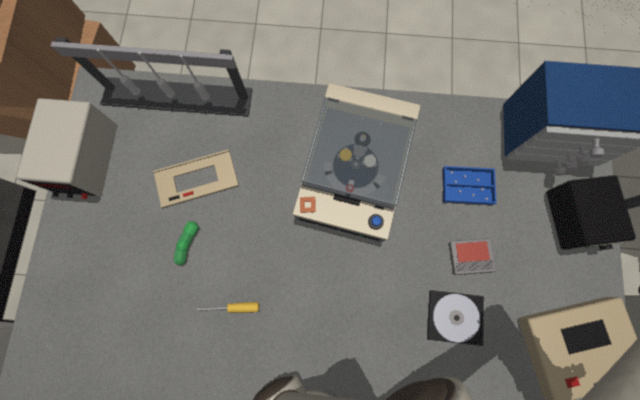

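View pics/side0.png

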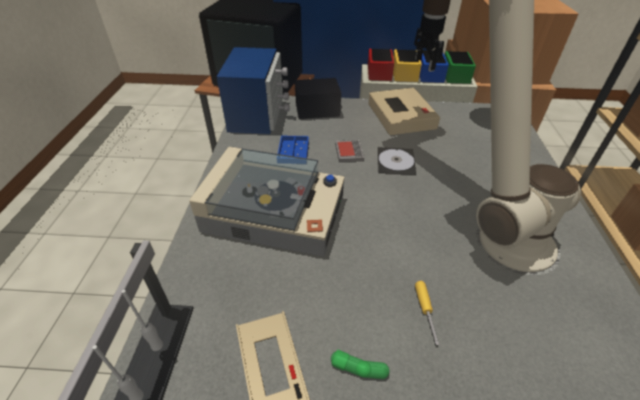

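The top view shows the blue button at (376,221), the knob at about (350,186), the white pad on the right at (370,160) and the yellow pad on the left at (346,155). I'll enlarge both views to measure the pose.

Run:
```python
import cv2
a=cv2.imread('pics/top0.png')[75:250,280:440];cv2.imwrite('pics/topc.png',cv2.resize(a,None,fx=3.4,fy=3.4,interpolation=cv2.INTER_CUBIC)) 
a=cv2.imread('pics/side0.png')[140:260,185:360];cv2.imwrite('pics/sidec.png',cv2.resize(a,None,fx=4,fy=4,interpolation=cv2.INTER_CUBIC))
```

```text
(no output)
```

View pics/topc.png

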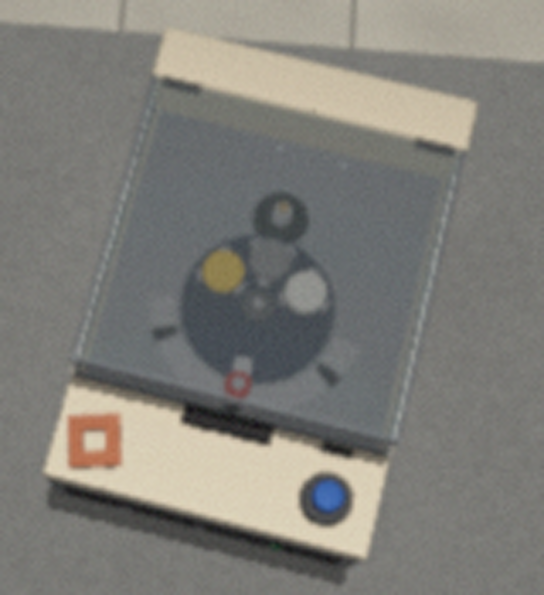

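View pics/sidec.png

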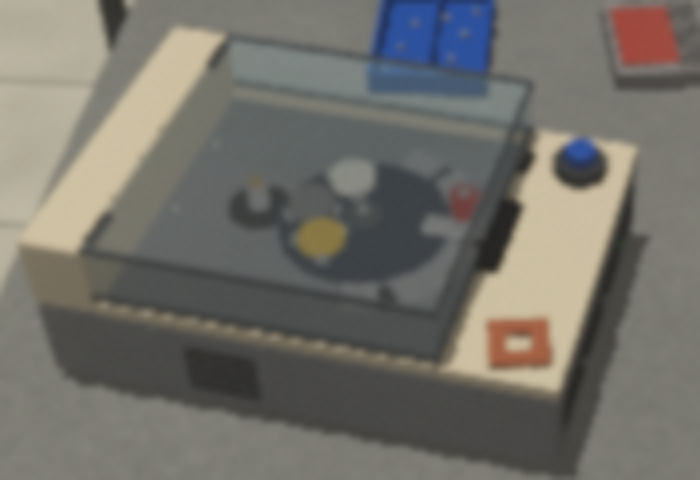

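Both crops agree that white is in the right seat. In the top crop I read the button at (327,496), the knob at (238,384), the spindle at (284,208), white at (306,291) and yellow at (223,270). I'll fit the pose from both views.

```bash
cat > h.py <<'E'
import numpy as np
from bench import arm, optics
from scipy.spatial.transform import Rotation as R
from scipy.optimize import least_squares
def proj(n,P):
    i=optics.camera_info(n);K=i['camera_matrix'];V=i['view']
    c=np.atleast_2d(P)@V[:3,:3].T+V[:3,3];c=c*[1,-1,-1]
    u=c@K.T;return u[:,:2]/u[:,2:]
def W(p,P): # polisher->world
    return R.from_euler('z',p[2]).apply(np.atleast_2d(P))+[p[0],p[1],0]
E
cat > fit.py <<'E'
from h import *
top={(-170,121,85):(46,476),(-170,-121,85):(366,557),(190,121,130):(165,30),(190,-121,130):(477,100),(-135,-85,103):(327,496),(-74,0,122):(238,384),(78,0,103):(284,208),(19,-33,94):(306,291),(19,33,94):(223,270)}
side={(-135,-85,103):(581,150),(-74,0,122):(463,190),(19,-33,94):(352,175),(19,33,94):(321,237),(78,0,103):(257,185),(-170,-121,85):(637,150),(-170,121,85):(562,392),(190,-121,130):(178,28),(190,121,130):(22,243)}
def prep(d,s,o): return np.array(list(d)),(np.array(list(d.values()))+.5)/s-.5+o
Tp,Tu=prep(top,3.4,[280,75]);Sp,Su=prep(side,4,[185,140])
def res(p):return np.r_[proj('top',W(p,Tp))-Tu,proj('side',W(p,Sp))-Su].ravel()
r=least_squares(res,[650,0,-.2],loss='soft_l1');p=r.x
print(p,np.degrees(p[2]));print(res(p).reshape(-1,2).round(1).tolist())
np.save('pose.npy',p)
for q in [(-135,-85,103),(-106,0,89),(-74,0,113),(0,0,84)]:print(q,W(p,q).round(1))
E
python3 fit.py
```

```text
[ 6.71027611e+02 -5.95587063e+01 -1.73875149e-01] -9.96231219493391
[[0.3, 0.5], [-1.3, 0.7], [0.9, -0.7], [-1.2, 0.0], [0.3, 0.6], [-0.2, 0.4], [-0.5, 0.1], [-0.2, 0.4], [-0.3, 0.5], [-0.3, 0.5], [0.4, 0.8], [-0.1, -0.4], [-0.1, -0.8], [-0.5, -1.3], [-0.2, -0.4], [0.0, -1.6], [-2.2, 0.1], [-1.5, -1.2]]
(-135, -85, 103) [[ 523.4 -119.9  103. ]]
(-106, 0, 89) [[566.6 -41.2  89. ]]
(-74, 0, 113) [[598.1 -46.8 113. ]]
(0, 0, 84) [[671.  -59.6  84. ]]
```

```bash
cat >> h.py <<'E'
import os,json,sys
pose=np.load('pose.npy')
def tool(lean): # tool x toward robot, y polisher +y, z down & rearward by lean deg
    t=np.radians(lean);c,s=np.cos(t),np.sin(t)
    M=np.array([[-c,0,s],[0,1,0],[-s,0,-c]])
    return R.from_euler('z',pose[2])*R.from_matrix(M)
def off(lean,v): # tool-axes vector in polisher axes
    return (R.from_euler('z',-pose[2])*tool(lean)).apply(v)
F='cmd.npz'
def cmd():
    if os.path.exists(F): d=np.load(F);return d['p'],R.from_quat(d['q'])
    return np.array([222.991,-583.845,231.312]),R.from_quat(arm.read_state()['ee_rot'])
def plan(ts,save=True): # ts: (x,y,z polisher TCP, lean, jaw)
    p0,r0=cmd();out=[]
    for x,y,z,l,j in ts:
        sl=r0.inv().apply(W(pose,(x,y,z))[0]-p0).round(1)+0.
        dr=((r0.inv()*tool(l)).as_rotvec()/np.radians(8)).round(2)+0.
        out.append({"dr":dr.tolist(),"slide":sl.tolist(),"jaw":j})
    for o in out: print(json.dumps(o))
    if save: np.savez(F,p=p0+r0.apply(sl),q=(r0*R.from_rotvec(dr*np.radians(8))).as_quat())
def where():
    s=arm.read_state();P=R.from_euler('z',-pose[2]).apply(s['position']-[pose[0],pose[1],0])
    print(round(s['clock'],2),'TCP pol',P.round(1),'F',s['contact_force'].round(1),'w',round(s['gripper_width'],1),'gf',s['grasp_force'])
    return s,P
def lidpt(P,a): # point fixed in lid (shut coords x,z) -> at angle a
    x,z=P[0]-145,P[1]-130;return np.array([145+x*np.cos(a)+z*np.sin(a),0,130-x*np.sin(a)+z*np.cos(a)])
E
python3 - <<'E'
from h import *
plan([(-126,-85,150,36,0)])
E
```

```text
{"dr": [1.22, -4.39, 3.72], "slide": [-453.8, 321.5, 81.9], "jaw": 0}
```

Emit:
{"api": "step_arm", "payload": {
  "motion": [
    {"dr": [0.6, -2.2, 1.8], "slide": [-60, 40, 10], "jaw": 0},
    {"dr": [1.22, -4.39, 3.72], "slide": [-110, 80, 20], "jaw": 0},
    {"dr": [1.22, -4.39, 3.72], "slide": [-160, 115, 30], "jaw": 0},
    {"dr": [1.22, -4.39, 3.72], "slide": [-210, 150, 40], "jaw": 0},
    {"dr": [1.22, -4.39, 3.72], "slide": [-260, 185, 50], "jaw": 0},
    {"dr": [1.22, -4.39, 3.72], "slide": [-310, 220, 58], "jaw": 0},
    {"dr": [1.22, -4.39, 3.72], "slide": [-350, 250, 64], "jaw": 0},
    {"dr": [1.22, -4.39, 3.72], "slide": [-380, 270, 68], "jaw": 0}
  ]
}}

```text
clock: 1.1
position: [474.1, -217.5, 173.6]
ee_rot: [0.076, 0.951, -0.01, 0.301]
contact_force: [6.8, -3.0, 3.5]
gripper_width: -0.2
grasp_force: 0.0
```

Run:
```python
from h import *
p0,r0=np.array([222.991,-583.845,231.312]),R.from_quat([-1.81285053e-01,9.83429968e-01,1.07957103e-03,-2.49984192e-04])
p=p0+r0.apply([-380,270,68]);r=r0*R.from_rotvec(np.radians(8)*np.array([1.22,-4.39,3.72]))
s,P=where();print(p,s['position'],r.as_quat(),s['ee_rot'])
np.savez(F,p=p,q=r.as_quat())
plan([(-126,-85,125,36,0)])
```

```text
1.1 TCP pol [-166.7 -189.6  173.6] F [ 6.8 -3.   3.5] w -0.2 gf 0.0
[ 481.68237858 -195.96022787  163.87184728] [ 474.07067306 -217.45015371  173.61521604] [ 0.08237128  0.94760275 -0.02648792  0.30751   ] [ 0.07618598  0.95052349 -0.00952421  0.30101509]
{"dr": [0.01, -0.01, 0.0], "slide": [-7.1, 82.1, 53.2], "jaw": 0}
```

Emit:
{"api": "step_arm", "payload": {
  "motion": [
    {"dr": [0, 0, 0], "slide": [-1, 10, 3], "jaw": 0},
    {"dr": [0, 0, 0], "slide": [-3, 40, 20], "jaw": 0},
    {"dr": [0, 0, 0], "slide": [-6, 70, 40], "jaw": 0},
    {"dr": [0, 0, 0], "slide": [-7.1, 82.1, 53.2], "jaw": 0},
    {"dr": [0, 0, 0], "slide": [-7.1, 82.1, 53.2], "jaw": 0},
    {"dr": [0, 0, 0], "slide": [-7.1, 82.1, 53.2], "jaw": 0},
    {"dr": [0, 0, 0], "slide": [-7.1, 82.1, 53.2], "jaw": 0},
    {"dr": [0, 0, 0], "slide": [-7.1, 82.1, 53.2], "jaw": 0}
  ]
}}

```text
clock: 2.1
position: [524.6, -167.9, 155.1]
ee_rot: [0.068, 0.955, 0.02, 0.289]
contact_force: [0.5, -0.6, 0.6]
gripper_width: 0.3
grasp_force: 0.0
```

Run:
```python
from h import *
import cv2
s,P=where();p,r=cmd();print(p,s['position'],r.as_quat(),s['ee_rot'])
i=optics.camera_info('wrist');T=i['T_tool_cam'];K=i['camera_matrix']
im=optics.get_image('wrist')
rr=R.from_quat(s['ee_rot'])
for q in [(-135,-85,103),(-74,0,122),(-106,0,89),(-170,-121,85)]:
    t=rr.inv().apply(W(pose,q)[0]-s['position']);c=np.linalg.inv(T)@np.r_[t,1];c=K@(c[:3]*[1,-1,-1]);u=c[:2]/c[2];print(q,u)
    if c[2]>0: cv2.drawMarker(im,tuple(int(v) for v in u),(0,255,255),0,9,1)
cv2.imwrite('pics/w1.png',im)
```

```text
2.1 TCP pol [-125.4 -132.   155.1] F [ 0.5 -0.6  0.6] w 0.3 gf 0.0
[ 532.26990245 -121.44800944  125.01452192] [ 524.64920938 -167.87338605  155.13163659] [ 0.08256743  0.94736911 -0.02720697  0.30811389] [0.06802835 0.95472304 0.01968455 0.28894389]
(-135, -85, 103) [397.10584476 163.95968079]
(-74, 0, 122) [494.01255724 238.41780252]
(-106, 0, 89) [495.24961846 177.24660429]
(-170, -121, 85) [341.13580742  96.65736281]
```

View pics/w1.png

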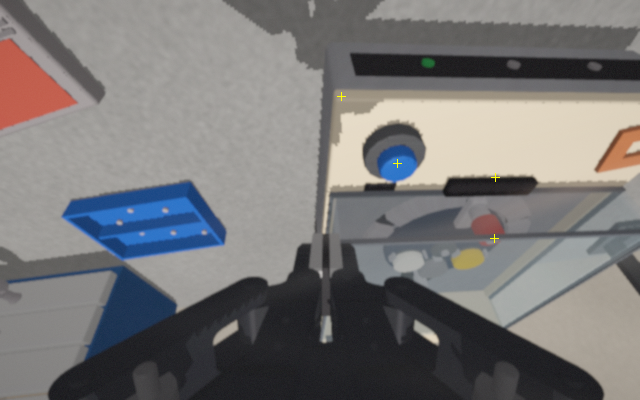

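The wrist view has the button at (397,163) and the tab at (490,186). Both match the projected markers, so the pose is good. The arm stopped short of my commanded pose, so I'll resync from the measured state.

```bash
cat >> h.py <<'E'
def sync():
    s,P=where();np.savez(F,p=s['position'],q=s['ee_rot']);print('vel',np.abs(s['joint_vel']).max().round(3),'j',s['joints'].round(2))
E
python3 - <<'E'
from h import *
sync()
plan([(-126,-85,128,36,0)])
E
```

```text
2.15 TCP pol [-125.4 -131.9  155.1] F [-0.3 -0.4  0.3] w 0.0 gf 0.0
vel 0.005 j [-0.02  0.15 -0.67 -0.07 -0.16 -1.63]
{"dr": [0.68, -0.34, 0.01], "slide": [15.3, 44.7, 26.6], "jaw": 0}
```

Joint 5 is at its limit of -0.16, so a 36° lean is not reachable this close in. I'll press the button at 18° instead.

Run:
```python
from h import *
sync()
# lower corner (tool +x 8) on the button centre
o=off(18,[6,0,0]);print(o)
plan([(-135-o[0],-85,128,18,0)])
```

```text
2.15 TCP pol [-125.4 -131.9  155.1] F [-0.3 -0.4  0.3] w 0.0 gf 0.0
vel 0.005 j [-0.02  0.15 -0.67 -0.07 -0.16 -1.63]
[-5.70633910e+00 -1.64483151e-16 -1.85410197e+00]
{"dr": [0.67, 1.91, 0.11], "slide": [18.0, 44.8, 24.8], "jaw": 0}
```

Emit:
{"api": "step_arm", "payload": {
  "motion": [
    {"dr": [0.2, 0.6, 0], "slide": [4, 10, 0], "jaw": 0},
    {"dr": [0.4, 1.2, 0.05], "slide": [9, 25, 8], "jaw": 0},
    {"dr": [0.67, 1.91, 0.11], "slide": [14, 35, 16], "jaw": 0},
    {"dr": [0.67, 1.91, 0.11], "slide": [18, 44.8, 24.8], "jaw": 0},
    {"dr": [0.67, 1.91, 0.11], "slide": [18, 44.8, 24.8], "jaw": 0},
    {"dr": [0.67, 1.91, 0.11], "slide": [18, 44.8, 24.8], "jaw": 0},
    {"dr": [0.67, 1.91, 0.11], "slide": [18, 44.8, 24.8], "jaw": 0},
    {"dr": [0.67, 1.91, 0.11], "slide": [18, 44.8, 24.8], "jaw": 0}
  ]
}}

```text
clock: 3.15
position: [529.1, -121.0, 128.1]
ee_rot: [0.086, 0.984, -0.014, 0.156]
contact_force: [0.2, -0.2, 0.2]
gripper_width: -0.1
grasp_force: 0.0
```

Run:
```python
from h import *
p,r=cmd();s,P=where();print((s['position']-p).round(1),np.degrees((r.inv()*R.from_quat(s['ee_rot'])).as_rotvec()).round(1),s['joints'].round(2))
# press: corner z = TCP-1.9..-3.4; want bottom 97-> TCP ~ 98.5
plan([(-129.3,-85,98.5,18,0),(-129.3,-85,130,18,0)],False)
```

```text
3.15 TCP pol [-129.1  -85.1  128.1] F [ 0.2 -0.2  0.2] w -0.1 gf 0.0
[ 0.2 -0.1  0.1] [-0. -0.  0.] [ 0.12  0.22 -0.65  0.23 -0.4  -2.06]
{"dr": [0.0, 0.0, 0.0], "slide": [9.1, 0.0, 28.1], "jaw": 0}
{"dr": [0.0, 0.0, 0.0], "slide": [-0.6, 0.0, -1.9], "jaw": 0}
```

Emit:
{"api": "step_arm", "payload": {
  "motion": [
    {"dr": [0, 0, 0], "slide": [3, 0, 9], "jaw": 0},
    {"dr": [0, 0, 0], "slide": [6, 0, 18], "jaw": 0},
    {"dr": [0, 0, 0], "slide": [7.4, 0, 23], "jaw": 0},
    {"dr": [0, 0, 0], "slide": [8.4, 0, 26], "jaw": 0},
    {"dr": [0, 0, 0], "slide": [9.1, 0, 28], "jaw": 0},
    {"dr": [0, 0, 0], "slide": [9.1, 0, 28], "jaw": 0},
    {"dr": [0, 0, 0], "slide": [9.1, 0, 28], "jaw": 0},
    {"dr": [0, 0, 0], "slide": [9.1, 0, 28], "jaw": 0}
  ]
}}

```text
clock: 4.15
position: [529.4, -120.9, 102.4]
ee_rot: [0.085, 0.984, -0.014, 0.158]
contact_force: [-17.8, 5.8, 34.5]
gripper_width: 0.1
grasp_force: 16.8
```

Emit:
{"api": "step_arm", "payload": {
  "motion": [
    {"dr": [0, 0, 0], "slide": [-3, 0, -9], "jaw": 0},
    {"dr": [0, 0, 0], "slide": [-9, 0, -28], "jaw": 0},
    {"dr": [0, 0, 0], "slide": [-12, 0, -36], "jaw": 0},
    {"dr": [0, 0, 0], "slide": [-12, 0, -36], "jaw": 0},
    {"dr": [0, 0, 0], "slide": [-12, 0, -36], "jaw": 0},
    {"dr": [0, 0, 0], "slide": [-12, 0, -36], "jaw": 0},
    {"dr": [0, 0, 0], "slide": [-12, 0, -36], "jaw": 0},
    {"dr": [0, 0, 0], "slide": [-12, 0, -36], "jaw": 0}
  ]
}}

```text
clock: 5.15
position: [529.4, -120.8, 136.0]
ee_rot: [0.085, 0.984, -0.014, 0.155]
contact_force: [0.4, 0.0, 0.6]
gripper_width: 0.1
grasp_force: 0.0
```

Run:
```python
from h import *
import cv2
sync()
im=optics.get_image('side')[100:250,185:365]
for a in (0,.36,.8):
    L=W(pose,lidpt((-106,89),a));print(a,L.round(0),(proj('side',L)-[185,100])*4)
cv2.imwrite('pics/s1.png',cv2.resize(im,None,fx=4,fy=4,interpolation=cv2.INTER_CUBIC))
```

```text
5.15 TCP pol [-128.9  -84.8  136. ] F [0.4 0.  0.6] w 0.1 gf 0.0
vel 0.002 j [ 0.12  0.21 -0.64  0.21 -0.43 -2.04]
0 [[567. -41.  89.]] [[509.38867501 396.0039798 ]]
0.36 [[568. -42. 180.]] [[505.9205367  290.66778657]]
0.8 [[613. -49. 281.]] [[432.13862806 146.86521402]]
```

View pics/s1.png

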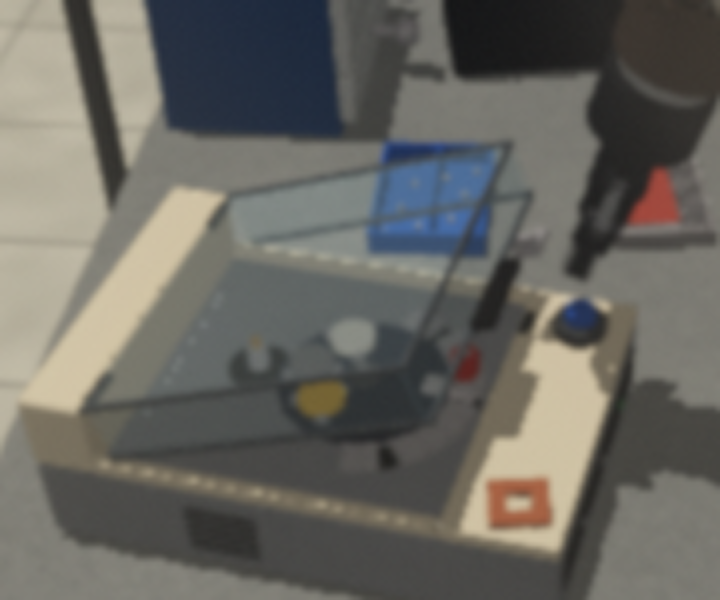

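The lid has popped up. The tab shows at about (497,293) in the crop, against (506,291) predicted for 0.36. The next move brings the closed fingers in front of and below the tab.

Run:
```python
from h import *
plan([(-150,-30,150,30,0),(-150,0,150,32,0)])
```

```text
{"dr": [0.0, -1.51, 0.01], "slide": [15.7, 54.8, -19.8], "jaw": 0}
{"dr": [0.0, -1.76, 0.01], "slide": [15.6, 84.8, -19.8], "jaw": 0}
```

Emit:
{"api": "step_arm", "payload": {
  "motion": [
    {"dr": [0, -0.3, 0], "slide": [10, 5, -10], "jaw": 0},
    {"dr": [0, -0.8, 0], "slide": [15.6, 25, -19.8], "jaw": 0},
    {"dr": [0, -1.3, 0], "slide": [15.6, 45, -19.8], "jaw": 0},
    {"dr": [0, -1.76, 0.01], "slide": [15.6, 65, -19.8], "jaw": 0},
    {"dr": [0, -1.76, 0.01], "slide": [15.6, 84.8, -19.8], "jaw": 0},
    {"dr": [0, -1.76, 0.01], "slide": [15.6, 84.8, -19.8], "jaw": 0},
    {"dr": [0, -1.76, 0.01], "slide": [15.6, 84.8, -19.8], "jaw": 0},
    {"dr": [0, -1.76, 0.01], "slide": [15.6, 84.8, -19.8], "jaw": 0}
  ]
}}

```text
clock: 6.2
position: [524.1, -30.6, 182.5]
ee_rot: [0.086, 0.963, -0.027, 0.253]
contact_force: [-0.2, 0.7, 1.0]
gripper_width: -0.5
grasp_force: 0.0
```

Run:
```python
from h import *
sync()
ts=[]
for a in (.26,.32,.38,.44,.50,.56,.62,.62):
    q=lidpt((-106,85),a)+off(32,[12,0,14]);ts.append((*q,32,0))
print(np.array(ts)[:,:3].round(0).tolist())
plan(ts)
```

```text
6.2 TCP pol [-149.7    3.1  182.5] F [-0.2  0.7  1. ] w -0.5 gf 0.0
vel 0.005 j [ 0.12  0.05 -0.98  1.27 -0.16 -3.1 ]
[[-112.0, 0.0, 133.0], [-110.0, 0.0, 148.0], [-108.0, 0.0, 163.0], [-104.0, 0.0, 178.0], [-100.0, 0.0, 193.0], [-94.0, 0.0, 207.0], [-88.0, 0.0, 221.0], [-88.0, 0.0, 221.0]]
{"dr": [-0.08, -0.32, 0.0], "slide": [-8.5, -2.4, 61.9], "jaw": 0}
{"dr": [-0.08, -0.32, 0.0], "slide": [-17.4, -2.5, 49.5], "jaw": 0}
{"dr": [-0.08, -0.32, 0.0], "slide": [-27.1, -2.6, 37.6], "jaw": 0}
{"dr": [-0.08, -0.32, 0.0], "slide": [-37.5, -2.8, 26.4], "jaw": 0}
{"dr": [-0.08, -0.32, 0.0], "slide": [-48.6, -2.9, 15.8], "jaw": 0}
{"dr": [-0.08, -0.32, 0.0], "slide": [-60.2, -3.0, 5.9], "jaw": 0}
{"dr": [-0.08, -0.32, 0.0], "slide": [-72.5, -3.1, -3.3], "jaw": 0}
{"dr": [-0.08, -0.32, 0.0], "slide": [-72.5, -3.1, -3.3], "jaw": 0}
```

Joints 5 and 6 are at their limits because the lean plane disagrees with joint 1. I'll fit a quick kinematic model from the samples to choose a feasible lean and yaw.

```bash
cat > kin.py <<'E'
from h import *
s0=arm.read_state()
S=[([-.947,.385,.008,0,-1.194,-.259],[222.991,-583.845,231.312],[-.181285,.98343,.00108,-.00025]),
([.12,.22,-.65,.23,-.4,-2.06],[529.1,-121,128.1],[.086,.984,-.014,.156]),
([.12,.21,-.64,.21,-.43,-2.04],[529.4,-120.8,136],[.085,.984,-.014,.155]),
([-.02,.15,-.67,-.07,-.16,-1.63],[524.65,-167.87,155.13],[.068,.9547,.0197,.289]),
(s0['joints'],s0['position'],s0['ee_rot'])]
# generic chain: z-axis, pitch, pitch, roll, pitch, roll  (x forward, home = forearm horizontal)
def fk(j,k):
    a1,b,h,L2,e,L3,b5,L6,r0=k
    A=R.from_euler('z',j[0]);p=A.apply([a1,b,h])
    B=A*R.from_euler('y',j[1]);p=p+B.apply([0,0,L2])
    C=A*R.from_euler('y',j[1]-j[2]);p=p+C.apply([L3,0,e])
    D=C*R.from_euler('x',S4*j[3]);p=p+D.apply([0,b5,0])
    E=D*R.from_euler('y',-j[4]);p=p+E.apply([L6,0,0])
    G=E*R.from_euler('x',S6*j[5]+r0)*R.from_matrix([[0,0,1],[0,1,0],[-1,0,0]])
    return p,G
def solve():
    global S4,S6
    best=None
    for S4 in(1,-1):
        for S6 in(1,-1):
            for r in (0,1.57,3.14,-1.57):
                f=lambda k:np.concatenate([np.r_[fk(j,k)[0]-p,300*(fk(j,k)[1].inv()*R.from_quat(q)).as_rotvec()] for j,p,q in S]+[.02*(np.array(k[:8]))])
                m=least_squares(f,[0,-100,300,400,0,400,0,200,r])
                if best is None or m.cost<best[0]:best=(m.cost,S4,S6,m.x,f(m.x))
    return best
if __name__=='__main__':
    c,S4,S6,k,f=solve();print(c,S4,S6,k.round(2));print(f[:30].reshape(5,6).round(1))
    np.savez('kin.npz',s4=S4,s6=S6,k=k)
    lim=np.array([[-3.14,3.14],[-1.21,2.06],[-1.07,1.41],[-3.16,2.05],[-2.99,-.16],[-3.1,3.1]])
    def ik(P,lean,yo):
        p=W(pose,P)[0];t=R.from_euler('z',np.radians(yo))*tool(lean)
        g=lambda j:np.r_[fk(j,k)[0]-p,300*(fk(j,k)[1].inv()*t).as_rotvec()]
        m=least_squares(g,[.1,.2,-.5,0,-.5,-1.8],bounds=(lim[:,0],lim[:,1]));return m.x.round(2),round(m.cost,1)
    for nm,P in(('tab.3',(-109,0,145)),('tab.8',(-62,0,262)),('knob0',(-74,0,103)),('knob1',(-37,-64,103)),('knob1up',(-50,-64,130))):
        for l in (24,30,36):
            print(nm,l,*[(y,*ik(P,l,y)) for y in(0,15,22)])
E
python3 kin.py
```

```text
138.74362637344828 -1 -1 [  25.38   -4.86  188.26  520.14   -8.49  415.99 -156.48  278.39   -1.57]
[[-1.  -0.9 -0.4 -0.6  0.   0. ]
 [ 1.6  1.7  3.3  1.2  2.4  0.8]
 [-3.   0.9 -0.6  0.8 -0.4  0.2]
 [-0.1 -0.5 -1.1  0.7  1.  -1. ]
 [ 1.1 -0.8 -1.2  0.   0.  -0.1]]
tab.3 24 (0, array([ 0.23,  0.2 , -0.79,  0.72, -0.24, -2.65]), np.float64(0.0)) (15, array([ 0.24,  0.21, -0.64,  0.21, -0.31, -1.91]), np.float64(0.0)) (22, array([ 0.22,  0.22, -0.56,  0.01, -0.37, -1.59]), np.float64(0.0))
tab.3 30 (0, array([ 0.12,  0.18, -0.89,  1.17, -0.16, -3.  ]), np.float64(201.7)) (15, array([ 0.23,  0.19, -0.73,  0.3 , -0.16, -1.99]), np.float64(41.8)) (22, array([ 0.22,  0.2 , -0.64,  0.02, -0.21, -1.6 ]), np.float64(0.0))
tab.3 36 (0, array([ 0.09,  0.15, -0.9 ,  1.3 , -0.16, -3.1 ]), np.float64(1061.9)) (15, array([ 0.19,  0.19, -0.63, -0.1 , -0.16, -1.56]), np.float64(353.3)) (22, array([ 0.19,  0.19, -0.6 , -0.23, -0.16, -1.33]), np.float64(27.8))
tab.8 24 (0, array([ 0.26,  0.15, -0.4 ,  0.28, -0.66, -2.19]), np.float64(0.0)) (15, array([ 0.21,  0.15, -0.33,  0.08, -0.68, -1.74]), np.float
[... 1906 characters left out ...]
64(0.0))
knob1up 24 (0, array([ 0.11,  0.32, -0.6 ,  0.44, -0.26, -2.26]), np.float64(0.0)) (15, array([ 0.08,  0.33, -0.43, -0.01, -0.39, -1.55]), np.float64(0.0)) (22, array([ 0.04,  0.34, -0.37, -0.15, -0.46, -1.28]), np.float64(0.0))
knob1up 30 (0, array([ 0.07,  0.3 , -0.67,  0.59, -0.16, -2.37]), np.float64(175.5)) (15, array([ 0.08,  0.31, -0.5 , -0.03, -0.23, -1.53]), np.float64(0.0)) (22, array([ 0.03,  0.32, -0.39, -0.27, -0.35, -1.16]), np.float64(0.0))
knob1up 36 (0, array([ 0.07,  0.3 , -0.58,  0.22, -0.16, -2.  ]), np.float64(936.0)) (15, array([ 0.05,  0.31, -0.49, -0.24, -0.16, -1.31]), np.float64(13.6)) (22, array([-0.01,  0.31, -0.39, -0.47, -0.28, -0.94]), np.float64(0.0))
```

The model fits to about 2 mm. A yaw offset of roughly 22–30° keeps the wrist out of singularity. I'll reorient there first and then sweep the tab up.

```bash
cat >> h.py <<'E'
YO=22
_t=tool
def tool(lean): return R.from_euler('z',np.radians(YO))*_t(lean)
E
cat > ik.py <<'E'
import kin
from h import *
d=np.load('kin.npz');kin.S4,kin.S6=int(d['s4']),int(d['s6']);k=d['k']
lim=np.array([[-3.14,3.14],[-1.21,2.06],[-1.07,1.41],[-3.16,2.05],[-2.99,-.16],[-3.1,3.1]])
def ik(P,t):
    p=W(pose,P)[0];g=lambda j:np.r_[kin.fk(j,k)[0]-p,300*(kin.fk(j,k)[1].inv()*t).as_rotvec()]
    m=least_squares(g,[.1,.2,-.5,0,-.5,-1.8],bounds=(lim[:,0],lim[:,1]));return m.x.round(2),round(m.cost,1)
E
python3 - <<'E'
from ik import *
import h
sync()
print(ik((-150,-5,150),h.tool(16)))
plan([(-150,0,150,16,0)])
for yo in (30,36):
  h.YO=yo
  for P in((-74,0,103),(-74,0,125),(-37,-64,103)):print(yo,[ik(P,h.tool(l)) for l in(32,36)])
E
```

```text
6.2 TCP pol [-149.7    3.1  182.5] F [-0.2  0.7  1. ] w -0.5 gf 0.0
vel 0.005 j [ 0.12  0.05 -0.98  1.27 -0.16 -3.1 ]
(array([ 0.24,  0.17, -0.56,  0.02, -0.56, -1.62]), np.float64(0.0))
{"dr": [-1.14, 1.65, -2.56], "slide": [16.3, -2.8, 28.1], "jaw": 0}
30 [(array([ 0.11,  0.33, -0.42, -0.45, -0.3 , -0.93]), np.float64(0.0)), (array([ 0.06,  0.33, -0.4 , -0.63, -0.28, -0.73]), np.float64(0.0))]
30 [(array([ 0.12,  0.3 , -0.42, -0.39, -0.33, -1.  ]), np.float64(0.0)), (array([ 0.08,  0.29, -0.41, -0.55, -0.3 , -0.82]), np.float64(0.0))]
30 [(array([-0.06,  0.39, -0.29, -0.53, -0.42, -0.73]), np.float64(0.0)), (array([-0.1 ,  0.39, -0.27, -0.69, -0.41, -0.56]), np.float64(0.0))]
36 [(array([ 0.06,  0.34, -0.36, -0.56, -0.4 , -0.71]), np.float64(0.0)), (array([ 0.01,  0.34, -0.35, -0.72, -0.39, -0.52]), np.float64(0.0))]
36 [(array([ 0.07,  0.31, -0.36, -0.5 , -0.43, -0.77]), np.float64(0.0)), (array([ 0.02,  0.3 , -0.35, -0.65, -0.42, -0.6 ]), np.float64(0.0))]
36 [(array([-0.09,  0.41, -0.24, -0.6 , -0.51, -0.56]), np.float64(0.0)), (array([-0.14,  0.4 , -0.23, -0.74, -0.51, -0.4 ]), np.float64(0.0))]
```

Emit:
{"api": "step_arm", "payload": {
  "motion": [
    {"dr": [0, 0.8, 0], "slide": [5, 0, 0], "jaw": 0},
    {"dr": [-0.3, 1.4, -0.6], "slide": [10, 0, 5], "jaw": 0},
    {"dr": [-0.7, 1.6, -1.5], "slide": [14, -1, 15], "jaw": 0},
    {"dr": [-1.14, 1.65, -2.56], "slide": [16.3, -2.8, 28], "jaw": 0},
    {"dr": [-1.14, 1.65, -2.56], "slide": [16.3, -2.8, 28], "jaw": 0},
    {"dr": [-1.14, 1.65, -2.56], "slide": [16.3, -2.8, 28], "jaw": 0},
    {"dr": [-1.14, 1.65, -2.56], "slide": [16.3, -2.8, 28], "jaw": 0},
    {"dr": [-1.14, 1.65, -2.56], "slide": [16.3, -2.8, 28], "jaw": 0}
  ]
}}

```text
clock: 7.2
position: [522.6, -33.7, 149.8]
ee_rot: [-0.104, 0.985, 0.014, 0.138]
contact_force: [-0.3, -0.0, 0.1]
gripper_width: 0.5
grasp_force: 0.0
```

Run:
```python
from ik import *
import h
sync()
h.YO=30;L=34
ts=[]
for a in (.20,.24,.28,.32,.36,.40,.44,.44):
    q=lidpt((-106,85),a)+off(L,[13,0,14]);ts.append((*q,L,0));
    if a in(.2,.44):print(a,q.round(0),ik(q,h.tool(L)))
q=lidpt((-106,85),.8)+off(L,[13,0,14]);print(q.round(0),ik(q,h.tool(L)))
plan([(-130,0,128,L,0)])
```

```text
7.2 TCP pol [-150.7   -0.2  149.8] F [-0.3 -0.   0.1] w 0.5 gf 0.0
vel 0.01 j [ 0.25  0.18 -0.56  0.03 -0.56 -1.63]
0.2 [-112.   -1.  117.] (array([ 0.12,  0.25, -0.5 , -0.5 , -0.27, -0.89]), np.float64(0.0))
0.44 [-104.   -1.  177.] (array([ 0.14,  0.15, -0.48, -0.33, -0.37, -1.08]), np.float64(0.0))
0.44 [-104.   -1.  177.] (array([ 0.14,  0.15, -0.48, -0.33, -0.37, -1.08]), np.float64(0.0))
[-65.  -1. 260.] (array([ 0.12,  0.12, -0.31, -0.24, -0.57, -1.18]), np.float64(0.0))
{"dr": [-0.43, -2.26, -0.91], "slide": [-12.5, -7.5, 26.3], "jaw": 0}
```

Emit:
{"api": "step_arm", "payload": {
  "motion": [
    {"dr": [-0.1, -0.6, -0.2], "slide": [-3, -2, 6], "jaw": 0},
    {"dr": [-0.2, -1.2, -0.5], "slide": [-6, -4, 13], "jaw": 0},
    {"dr": [-0.3, -1.8, -0.7], "slide": [-9, -6, 20], "jaw": 0},
    {"dr": [-0.43, -2.26, -0.91], "slide": [-12.5, -7.5, 26.3], "jaw": 0},
    {"dr": [-0.43, -2.26, -0.91], "slide": [-12.5, -7.5, 26.3], "jaw": 0},
    {"dr": [-0.43, -2.26, -0.91], "slide": [-12.5, -7.5, 26.3], "jaw": 0},
    {"dr": [-0.43, -2.26, -0.91], "slide": [-12.5, -7.5, 26.3], "jaw": 0},
    {"dr": [-0.43, -2.26, -0.91], "slide": [-12.5, -7.5, 26.3], "jaw": 0}
  ]
}}

```text
clock: 8.2
position: [543.3, -36.5, 128.4]
ee_rot: [-0.168, 0.941, 0.051, 0.288]
contact_force: [-0.3, 0.2, 0.4]
gripper_width: -0.1
grasp_force: 0.0
```

```bash
sed -i 's/^YO=22/YO=30/' h.py
python3 - <<'E'
from h import *
p,r=cmd();s,P=where();print(s['position']-p)
L=34;ts=[]
for a in (.22,.26,.30,.35,.40,.45,.5,.5):
    q=lidpt((-106,85),a)+off(L,[13,0,14]);ts.append((*q,L,0))
plan(ts)
ts=[]
for a in (.55,.60,.65,.7,.74,.77,.77,.77):
    q=lidpt((-106,85),a)+off(L,[13,0,14]);ts.append((*q,L,0))
plan(ts)
E
```

```text
8.2 TCP pol [-129.8    0.7  128.4] F [-0.3  0.2  0.4] w -0.1 gf 0.0
[0.28898316 0.64055108 0.47295312]
{"dr": [0.0, 0.0, 0.01], "slide": [-8.7, -10.1, 13.1], "jaw": 0}
{"dr": [0.0, 0.0, 0.01], "slide": [-14.9, -10.4, 5.0], "jaw": 0}
{"dr": [0.0, 0.0, 0.01], "slide": [-21.3, -11.0, -2.9], "jaw": 0}
{"dr": [0.0, 0.0, 0.01], "slide": [-29.7, -11.9, -12.4], "jaw": 0}
{"dr": [0.0, 0.0, 0.01], "slide": [-38.5, -13.2, -21.6], "jaw": 0}
{"dr": [0.0, 0.0, 0.01], "slide": [-47.7, -14.7, -30.3], "jaw": 0}
{"dr": [0.0, 0.0, 0.01], "slide": [-57.2, -16.6, -38.6], "jaw": 0}
{"dr": [0.0, 0.0, 0.01], "slide": [-57.2, -16.6, -38.6], "jaw": 0}
{"dr": [0.0, 0.0, 0.0], "slide": [-9.8, -2.2, -7.8], "jaw": 0}
{"dr": [0.0, 0.0, 0.0], "slide": [-19.9, -4.7, -15.2], "jaw": 0}
{"dr": [0.0, 0.0, 0.0], "slide": [-30.3, -7.4, -22.0], "jaw": 0}
{"dr": [0.0, 0.0, 0.0], "slide": [-41.0, -10.5, -28.4], "jaw": 0}
{"dr": [0.0, 0.0, 0.0], "slide": [-49.6, -13.1, -33.1], "jaw": 0}
{"dr": [0.0, 0.0, 0.0], "slide": [-56.2, -15.2, -36.3], "jaw": 0}
{"dr": [0.0, 0.0, 0.0], "slide": [-56.2, -15.2, -36.3], "jaw": 0}
{"dr": [0.0, 0.0, 0.0], "slide": [-56.2, -15.2, -36.3], "jaw": 0}
```

Emit:
{"api": "step_arm", "payload": {
  "motion": [
    {"dr": [0, 0, 0], "slide": [-8.7, -10.1, 13.1], "jaw": 0},
    {"dr": [0, 0, 0], "slide": [-14.9, -10.4, 5], "jaw": 0},
    {"dr": [0, 0, 0], "slide": [-21.3, -11, -2.9], "jaw": 0},
    {"dr": [0, 0, 0], "slide": [-29.7, -11.9, -12.4], "jaw": 0},
    {"dr": [0, 0, 0], "slide": [-38.5, -13.2, -21.6], "jaw": 0},
    {"dr": [0, 0, 0], "slide": [-47.7, -14.7, -30.3], "jaw": 0},
    {"dr": [0, 0, 0], "slide": [-57.2, -16.6, -38.6], "jaw": 0},
    {"dr": [0, 0, 0], "slide": [-57.2, -16.6, -38.6], "jaw": 0}
  ]
}}

```text
clock: 9.2
position: [574.4, -43.4, 194.0]
ee_rot: [-0.167, 0.941, 0.051, 0.29]
contact_force: [0.1, -0.2, -0.8]
gripper_width: 0.1
grasp_force: 0.0
```

Emit:
{"api": "step_arm", "payload": {
  "motion": [
    {"dr": [0, 0, 0], "slide": [-9.8, -2.2, -7.8], "jaw": 0},
    {"dr": [0, 0, 0], "slide": [-19.9, -4.7, -15.2], "jaw": 0},
    {"dr": [0, 0, 0], "slide": [-30.3, -7.4, -22], "jaw": 0},
    {"dr": [0, 0, 0], "slide": [-41, -10.5, -28.4], "jaw": 0},
    {"dr": [0, 0, 0], "slide": [-49.6, -13.1, -33.1], "jaw": 0},
    {"dr": [0, 0, 0], "slide": [-56.2, -15.2, -36.3], "jaw": 0},
    {"dr": [0, 0, 0], "slide": [-56.2, -15.2, -36.3], "jaw": 0},
    {"dr": [0, 0, 0], "slide": [-56.2, -15.2, -36.3], "jaw": 0}
  ]
}}

```text
clock: 10.2
position: [603.0, -48.6, 253.6]
ee_rot: [-0.167, 0.941, 0.051, 0.288]
contact_force: [0.6, -0.1, -0.8]
gripper_width: -0.1
grasp_force: 0.0
```

Run:
```python
from h import *
import cv2
p,r=cmd();s,P=where();print(s['position']-p)
im=optics.get_image('side')[60:210,185:365]
for a in (.7,.77,.8):
    L=W(pose,[lidpt((-106,89),a),lidpt((-90,130),a)+[0,122,0],lidpt((-90,130),a)-[0,122,0]]);print(a,((proj('side',L)-[185,60])*4).round(0).tolist())
cv2.imwrite('pics/s2.png',cv2.resize(im,None,fx=4,fy=4,interpolation=cv2.INTER_CUBIC))
```

```text
10.2 TCP pol [-68.9  -1.  253.6] F [ 0.6 -0.1 -0.8] w -0.1 gf 0.0
[0.22767538 0.48711677 0.05623171]
0.7 [[456.0, 339.0], [326.0, 420.0], [449.0, 203.0]]
0.77 [[440.0, 317.0], [305.0, 399.0], [432.0, 184.0]]
0.8 [[432.0, 307.0], [295.0, 390.0], [425.0, 177.0]]
```

View pics/s2.png

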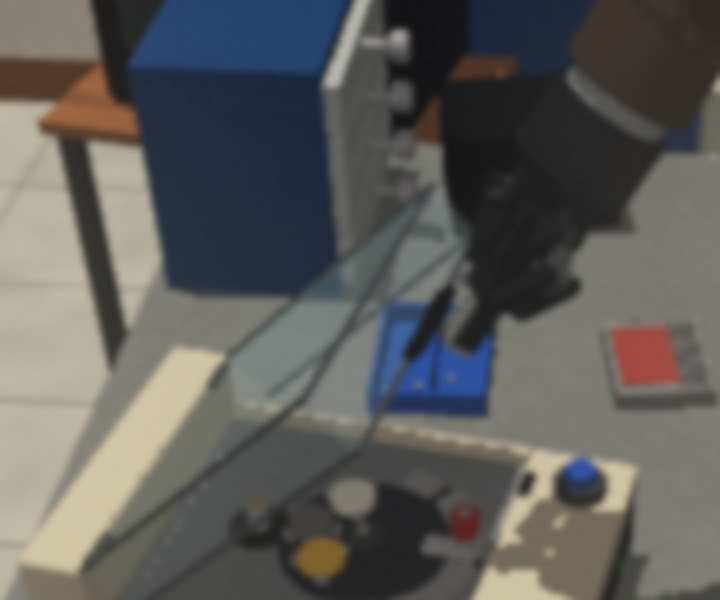

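The lid follows: its corners sit at (305,400) and (432,185), which gives about 0.77. I'll push gently on to the stop.

Run:
```python
from h import *
L=34;ts=[]
for a in (.78,.79,.80,.81,.815,.82,.825,.825):
    q=lidpt((-106,85),a)+off(L,[13,0,14]);ts.append((*q,L,0))
plan(ts)
```

```text
{"dr": [0.0, 0.0, 0.0], "slide": [-2.2, -0.7, -1.1], "jaw": 0}
{"dr": [0.0, 0.0, 0.0], "slide": [-4.4, -1.4, -2.1], "jaw": 0}
{"dr": [0.0, 0.0, 0.0], "slide": [-6.7, -2.2, -3.1], "jaw": 0}
{"dr": [0.0, 0.0, 0.0], "slide": [-8.9, -2.9, -4.1], "jaw": 0}
{"dr": [0.0, 0.0, 0.0], "slide": [-10.0, -3.3, -4.6], "jaw": 0}
{"dr": [0.0, 0.0, 0.0], "slide": [-11.1, -3.7, -5.1], "jaw": 0}
{"dr": [0.0, 0.0, 0.0], "slide": [-12.2, -4.0, -5.6], "jaw": 0}
{"dr": [0.0, 0.0, 0.0], "slide": [-12.2, -4.0, -5.6], "jaw": 0}
```

Emit:
{"api": "step_arm", "payload": {
  "motion": [
    {"dr": [0, 0, 0], "slide": [-2.2, -0.7, -1.1], "jaw": 0},
    {"dr": [0, 0, 0], "slide": [-4.4, -1.4, -2.1], "jaw": 0},
    {"dr": [0, 0, 0], "slide": [-6.7, -2.2, -3.1], "jaw": 0},
    {"dr": [0, 0, 0], "slide": [-8.9, -2.9, -4.1], "jaw": 0},
    {"dr": [0, 0, 0], "slide": [-10, -3.3, -4.6], "jaw": 0},
    {"dr": [0, 0, 0], "slide": [-11.1, -3.7, -5.1], "jaw": 0},
    {"dr": [0, 0, 0], "slide": [-12.2, -4, -5.6], "jaw": 0},
    {"dr": [0, 0, 0], "slide": [-12.2, -4, -5.6], "jaw": 0}
  ]
}}

```text
clock: 11.25
position: [608.9, -49.7, 262.5]
ee_rot: [-0.167, 0.942, 0.052, 0.285]
contact_force: [-4.3, 1.2, -9.5]
gripper_width: 0.1
grasp_force: 4.3
```

About 10 N of resistance, so the lid is at its stop. I'll retreat and come in to the knob.

Run:
```python
from h import *
L=34;k=np.array([-74,0,113])
p,r=cmd();P=R.from_euler('z',-pose[2]).apply(p-[pose[0],pose[1],0]);print(P)
a=P+off(L,[25,0,0]);b=P+off(L,[50,0,-10]);c=k+off(L,[10,0,-50]);print(a,b,c)
plan([(*a,L,0),(*b,L,0),(*((b+c)/2),L,40),(*c,L,50)])
plan([(*(k+off(L,[0,0,-30])),L,50),(*(k+off(L,[0,0,9])),L,50)])
```

```text
[-61.00415093  -1.46821389 264.97700107]
[-78.95334089 -11.83118355 250.99717849] [-101.74528346  -24.99011773  245.30773163] [-105.39343899  -18.12501045  148.85994959]
{"dr": [0.0, 0.0, 0.0], "slide": [25.0, 0.0, 0.0], "jaw": 0}
{"dr": [0.0, 0.0, 0.0], "slide": [50.0, 0.0, -10.0], "jaw": 0}
{"dr": [0.0, 0.0, 0.0], "slide": [76.9, 3.9, 30.0], "jaw": 40}
{"dr": [0.0, 0.0, 0.0], "slide": [103.7, 7.7, 70.1], "jaw": 50}
{"dr": [0.0, 0.0, 0.0], "slide": [-9.9, 0.1, 20.0], "jaw": 50}
{"dr": [0.0, 0.0, 0.0], "slide": [-9.9, 0.1, 59.0], "jaw": 50}
```

Emit:
{"api": "step_arm", "payload": {
  "motion": [
    {"dr": [0, 0, 0], "slide": [12, 0, 0], "jaw": 0},
    {"dr": [0, 0, 0], "slide": [30, 0, -3], "jaw": 0},
    {"dr": [0, 0, 0], "slide": [50, 0, -10], "jaw": 0},
    {"dr": [0, 0, 0], "slide": [76.9, 3.9, 30], "jaw": 30},
    {"dr": [0, 0, 0], "slide": [103.7, 7.7, 70], "jaw": 50},
    {"dr": [0, 0, 0], "slide": [103.7, 7.7, 70], "jaw": 50},
    {"dr": [0, 0, 0], "slide": [103.7, 7.7, 70], "jaw": 50},
    {"dr": [0, 0, 0], "slide": [103.7, 7.7, 70], "jaw": 50}
  ]
}}

```text
clock: 12.25
position: [566.0, -59.1, 152.2]
ee_rot: [-0.168, 0.941, 0.05, 0.291]
contact_force: [0.1, 0.0, -0.8]
gripper_width: 50.1
grasp_force: 0.0
```

Run:
```python
from h import *
import cv2
s,P=where()
i=optics.camera_info('wrist');T=i['T_tool_cam'];K=i['camera_matrix']
im=optics.get_image('wrist');cv2.imwrite('pics/s3.png',optics.get_image('side')[60:260,185:365])
rr=R.from_quat(s['ee_rot'])
for q in [(-74,0,122),(-74,0,104),(78,0,103),(19,-33,94),(19,33,94)]:
    t=rr.inv().apply(W(pose,q)[0]-s['position']);c=np.linalg.inv(T)@np.r_[t,1];c=K@(c[:3]*[1,-1,-1]);u=c[:2]/c[2];print(q,u.round(1))
    cv2.drawMarker(im,tuple(int(v) for v in u),(0,255,255),0,7,1)
im=cv2.resize(im[130:330,180:480],None,fx=2,fy=2)
b=cv2.resize(cv2.imread('pics/s3.png'),(360,400));b=b[:,:200] if 0 else b
cv2.imwrite('pics/w2.png',np.hstack([im,b])[:, :800] if im.shape[1]+360<=800 else np.vstack([cv2.resize(im,(450,300)),cv2.resize(b,(450,300))]))
```

```text
12.25 TCP pol [-103.6  -17.8  152.2] F [ 0.1  0.  -0.8] w 50.1 gf 0.0
(-74, 0, 122) [327.7 235. ]
(-74, 0, 104) [327.7 212.9]
(78, 0, 103) [253.7 285.7]
(19, -33, 94) [242.5 245.6]
(19, 33, 94) [308.5 262.8]
```

View pics/w2.png

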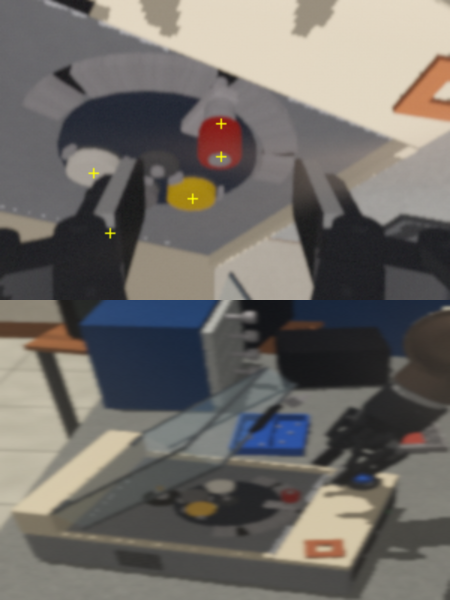

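The knob's top sits on its marker at crop (220,157), centred between the open fingers, and the lid is standing. I'll advance and grip.

Run:
```python
from h import *
sync();L=34;k=np.array([-74,0,113])
plan([(*(k+off(L,[0,0,-25])),L,50),(*(k+off(L,[0,0,9])),L,50)])
```

```text
12.35 TCP pol [-104.1  -17.6  151.4] F [ 0.6 -0.2  0.4] w 49.9 gf 0.0
vel 0.007 j [ 0.07  0.2  -0.47 -0.46 -0.36 -0.9 ]
{"dr": [0.0, 0.03, 0.02], "slide": [-7.3, 0.2, 26.4], "jaw": 50}
{"dr": [0.0, 0.03, 0.02], "slide": [-7.2, 0.2, 60.4], "jaw": 50}
```

Emit:
{"api": "step_arm", "payload": {
  "motion": [
    {"dr": [0, 0, 0], "slide": [-7.2, 0, 15], "jaw": 50},
    {"dr": [0, 0, 0], "slide": [-7.2, 0.2, 30], "jaw": 45},
    {"dr": [0, 0, 0], "slide": [-7.2, 0.2, 45], "jaw": 45},
    {"dr": [0, 0, 0], "slide": [-7.2, 0.2, 58], "jaw": 45},
    {"dr": [0, 0, 0], "slide": [-7.2, 0.2, 58], "jaw": 45},
    {"dr": [0, 0, 0], "slide": [-7.2, 0.2, 58], "jaw": 45},
    {"dr": [0, 0, 0], "slide": [-7.2, 0.2, 58], "jaw": 45},
    {"dr": [0, 0, 0], "slide": [-7.2, 0.2, 58], "jaw": 45}
  ]
}}

```text
clock: 13.35
position: [600.7, -45.5, 105.9]
ee_rot: [-0.167, 0.941, 0.051, 0.289]
contact_force: [0.3, -1.2, 0.1]
gripper_width: 45.1
grasp_force: 0.0
```

Run:
```python
from h import *
s,P=where();k=np.array([-74,0,113]);t=(R.from_quat(s['ee_rot'])).inv().apply(W(pose,k)[0]-s['position']);print('knob in tool',t.round(1))
```

```text
13.35 TCP pol [-71.7   1.6 105.9] F [ 0.3 -1.2  0.1] w 45.1 gf 0.0
knob in tool [-1.7 -0.3 -7.4]
```

Emit:
{"api": "step_arm", "payload": {
  "motion": [
    {"dr": [0, 0, 0], "slide": [-1.5, -0.3, 3], "jaw": 45},
    {"dr": [0, 0, 0], "slide": [-1.5, -0.3, 3], "jaw": 35},
    {"dr": [0, 0, 0], "slide": [-1.5, -0.3, 3], "jaw": 25},
    {"dr": [0, 0, 0], "slide": [-1.5, -0.3, 3], "jaw": 14},
    {"dr": [0, 0, 0], "slide": [-1.5, -0.3, 3], "jaw": 14},
    {"dr": [0, 0, 0], "slide": [-1.5, -0.3, 3], "jaw": 14},
    {"dr": [0, 0, 0], "slide": [-1.5, -0.3, 3], "jaw": 14},
    {"dr": [0, 0, 0], "slide": [-1.5, -0.3, 3], "jaw": 14}
  ]
}}

```text
clock: 14.35
position: [603.5, -44.7, 103.9]
ee_rot: [-0.167, 0.941, 0.051, 0.289]
contact_force: [-1.8, 0.7, 1.8]
gripper_width: 17.5
grasp_force: 58.6
```

Run:
```python
from h import *
s,P=where();k=np.array([-74,0,113]);r=R.from_quat(s['ee_rot']);t=r.inv().apply(W(pose,k)[0]-s['position']);print('knob in tool',t.round(1))
z=r.inv().apply([0,0,12]);print('lift12',z.round(2))
```

```text
14.35 TCP pol [-69.    2.9 103.9] F [-1.8  0.7  1.8] w 17.5 gf 58.631168603897095
knob in tool [ -0.3  -0.  -10.8]
lift12 [-6.73 -0.01 -9.94]
```

Emit:
{"api": "step_arm", "payload": {
  "motion": [
    {"dr": [0, 0, 0], "slide": [-1.4, 0, -2], "jaw": 14},
    {"dr": [0, 0, 0], "slide": [-2.8, 0, -4], "jaw": 14},
    {"dr": [0, 0, 0], "slide": [-4.2, 0, -6], "jaw": 14},
    {"dr": [0, 0, 0], "slide": [-5.6, 0, -8], "jaw": 14},
    {"dr": [0, 0, 0], "slide": [-6.8, 0, -10], "jaw": 14},
    {"dr": [0, 0, 0], "slide": [-6.8, 0, -10], "jaw": 14},
    {"dr": [0, 0, 0], "slide": [-6.8, 0, -10], "jaw": 14},
    {"dr": [0, 0, 0], "slide": [-6.8, 0, -10], "jaw": 14}
  ]
}}

```text
clock: 15.35
position: [603.4, -44.9, 115.2]
ee_rot: [-0.167, 0.942, 0.051, 0.288]
contact_force: [5.1, -1.3, -9.5]
gripper_width: 17.7
grasp_force: 58.8
```

Run:
```python
from h import *
sync();s,P=where();r=R.from_quat(s['ee_rot'])
# arc of the knob, tool orientation constant
for a in np.radians([6,14,22,30,38,46,54,60]):
    d=np.array([-74*np.cos(a)+74,-74*np.sin(a),0]);print(np.degrees(a).round(),r.inv().apply(R.from_euler('z',pose[2]).apply(d)).round(1))
```

```text
15.35 TCP pol [-69.2   2.8 115.2] F [ 5.1 -1.3 -9.5] w 17.7 gf 58.78098964691162
vel 0.001 j [ 0.09  0.31 -0.41 -0.51 -0.31 -0.86]
15.35 TCP pol [-69.2   2.8 115.2] F [ 5.1 -1.3 -9.5] w 17.7 gf 58.78098964691162
6.0 [ 2.9 -6.9 -2. ]
14.0 [  5.9 -16.6  -4. ]
22.0 [  7.7 -26.7  -5.2]
30.0 [  8.3 -37.   -5.6]
38.0 [  7.7 -47.3  -5.2]
46.0 [  5.9 -57.4  -4. ]
54.0 [  3.  -67.1  -2. ]
60.0 [  0.1 -74.   -0. ]
```

The spring reads about 9.5 N, which means roughly 12 mm of lift. I'll swing now.

Emit:
{"api": "step_arm", "payload": {
  "motion": [
    {"dr": [0, 0, 0], "slide": [2, -4.5, -1.4], "jaw": 14},
    {"dr": [0, 0, 0], "slide": [3.8, -9.5, -2.6], "jaw": 14},
    {"dr": [0, 0, 0], "slide": [5.9, -16.6, -4], "jaw": 14},
    {"dr": [0, 0, 0], "slide": [7, -21.6, -4.7], "jaw": 14},
    {"dr": [0, 0, 0], "slide": [7.7, -26.7, -5.2], "jaw": 14},
    {"dr": [0, 0, 0], "slide": [8.1, -32, -5.5], "jaw": 14},
    {"dr": [0, 0, 0], "slide": [8.3, -37, -5.6], "jaw": 14},
    {"dr": [0, 0, 0], "slide": [8.3, -37, -5.6], "jaw": 14}
  ]
}}

```text
clock: 16.35
position: [606.3, -82.5, 114.8]
ee_rot: [-0.167, 0.942, 0.052, 0.288]
contact_force: [5.7, 3.1, -9.1]
gripper_width: 17.8
grasp_force: 58.8
```

Run:
```python
from h import *
s,P=where()
print('moved',P-[-69.2,2.8,115.2],'want',74-74*np.cos(np.pi/6),-37,R.from_euler('z',-pose[2]).apply(s['contact_force']).round(1))
```

```text
16.35 TCP pol [-59.7 -33.8 114.8] F [ 5.7  3.1 -9.1] w 17.8 gf 58.82990777492523
moved [  9.45007562 -36.57540248  -0.43744662] want 9.914120119951534 -37 [ 5.1  4.  -9.1]
```

Emit:
{"api": "step_arm", "payload": {
  "motion": [
    {"dr": [0, 0, 0], "slide": [-0.2, -5.2, 0.1], "jaw": 14},
    {"dr": [0, 0, 0], "slide": [-0.6, -10.3, 0.4], "jaw": 14},
    {"dr": [0, 0, 0], "slide": [-1.4, -15.4, 0.9], "jaw": 14},
    {"dr": [0, 0, 0], "slide": [-2.4, -20.4, 1.6], "jaw": 14},
    {"dr": [0, 0, 0], "slide": [-3.8, -25.3, 2.6], "jaw": 14},
    {"dr": [0, 0, 0], "slide": [-5.3, -30.1, 3.6], "jaw": 14},
    {"dr": [0, 0, 0], "slide": [-7, -34.6, 4.8], "jaw": 14},
    {"dr": [0, 0, 0], "slide": [-8.2, -37, 5.6], "jaw": 14}
  ]
}}

```text
clock: 17.35
position: [628.6, -114.6, 115.3]
ee_rot: [-0.167, 0.942, 0.051, 0.288]
contact_force: [0.5, 1.2, -9.1]
gripper_width: 17.8
grasp_force: 58.9
```

Run:
```python
from h import *
import cv2
s,P=where();d=P-[-69.2,2.8,115.2]
print('moved',d,'want 37 -64.1',R.from_euler('z',-pose[2]).apply(s['contact_force']).round(1))
print('angle',np.degrees(np.arctan2(64.1*0-d[1],74-d[0])))
r=R.from_quat(s['ee_rot']);print('down11',r.inv().apply([0,0,-11.5]).round(1))
im=optics.get_image('top');cv2.imwrite('pics/t2.png',cv2.resize(im[75:250,280:440],None,fx=3.4,fy=3.4,interpolation=cv2.INTER_CUBIC))
for q in [(38,0,94),(78,0,103),(-37,-64,135),(-19,33,94),(0,0,84)]:print(q,((proj('top',W(pose,q))-[280,75])*3.4).round(0))
```

```text
17.35 TCP pol [-32.3 -61.6 115.3] F [ 0.5  1.2 -9.1] w 17.8 gf 58.89421820640564
moved [ 36.89953308 -64.40591495   0.06536487] want 37 -64.1 [ 0.3  1.3 -9.1]
angle 60.056280725021956
down11 [6.4 0.  9.5]
(38, 0, 94) [[268. 258.]]
(78, 0, 103) [[281. 207.]]
(-37, -64, 135) [[335. 354.]]
(-19, 33, 94) [[209. 316.]]
(0, 0, 84) [[255. 308.]]
```

View pics/t2.png

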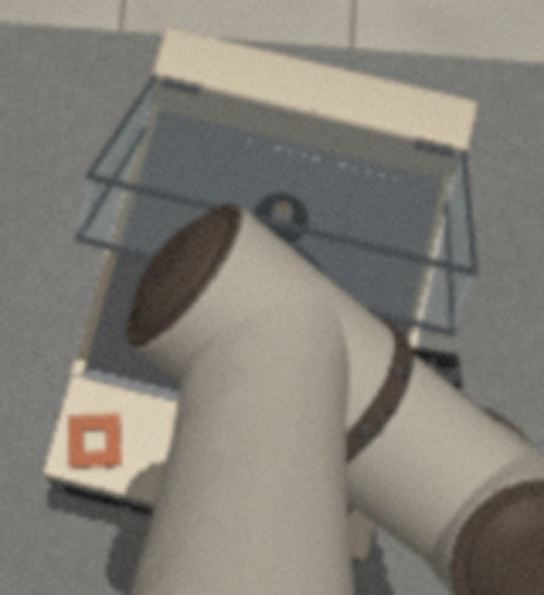

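The top view is blocked by the arm, but the lid is still standing and the measured swing is 60.1°. I'll lower the plunger while still holding it.

Emit:
{"api": "step_arm", "payload": {
  "motion": [
    {"dr": [0, 0, 0], "slide": [1.1, 0, 1.6], "jaw": 14},
    {"dr": [0, 0, 0], "slide": [2.2, 0, 3.3], "jaw": 14},
    {"dr": [0, 0, 0], "slide": [3.3, 0, 5], "jaw": 14},
    {"dr": [0, 0, 0], "slide": [4.4, 0, 6.6], "jaw": 14},
    {"dr": [0, 0, 0], "slide": [5.5, 0, 8.2], "jaw": 14},
    {"dr": [0, 0, 0], "slide": [6.3, 0, 9.4], "jaw": 14},
    {"dr": [0, 0, 0], "slide": [6.3, 0, 9.4], "jaw": 14},
    {"dr": [0, 0, 0], "slide": [6.3, 0, 9.4], "jaw": 14}
  ]
}}

```text
clock: 18.4
position: [628.9, -114.7, 104.6]
ee_rot: [-0.167, 0.941, 0.051, 0.289]
contact_force: [-3.7, -3.4, -5.4]
gripper_width: 17.7
grasp_force: 59.4
```

Run:
```python
from h import *
s,P=where();d=P-[-69.2,2.8,103.9]
print('moved',d,R.from_euler('z',-pose[2]).apply(s['contact_force']).round(1))
```

```text
18.4 TCP pol [-31.9 -61.6 104.6] F [-3.7 -3.4 -5.4] w 17.7 gf 59.385661482810974
moved [ 37.26136695 -64.35938903   0.69518772] [-3.1 -3.9 -5.4]
```

The pin is in the hole, 0.7 mm above home with the spring at 5 N. I'll open the fingers and then back out along the tool axis.

Emit:
{"api": "step_arm", "payload": {
  "motion": [
    {"dr": [0, 0, 0], "slide": [0, 0, 0], "jaw": 22},
    {"dr": [0, 0, 0], "slide": [0, 0, 0], "jaw": 30},
    {"dr": [0, 0, 0], "slide": [0, 0, 0], "jaw": 40},
    {"dr": [0, 0, 0], "slide": [0, 0, 0], "jaw": 45},
    {"dr": [0, 0, 0], "slide": [0, 0, 0], "jaw": 45},
    {"dr": [0, 0, 0], "slide": [0, 0, -8], "jaw": 45},
    {"dr": [0, 0, 0], "slide": [0, 0, -25], "jaw": 45},
    {"dr": [0, 0, 0], "slide": [0, 0, -45], "jaw": 45}
  ]
}}

```text
clock: 19.4
position: [604.6, -123.3, 143.0]
ee_rot: [-0.167, 0.941, 0.051, 0.289]
contact_force: [0.5, 0.3, -0.3]
gripper_width: 45.3
grasp_force: 0.0
```

Run:
```python
from h import *
import cv2
s,P=where()
i=optics.camera_info('wrist');T=i['T_tool_cam'];K=i['camera_matrix']
im=optics.get_image('wrist')
rr=R.from_quat(s['ee_rot'])
def pt(a,r,z):a=np.radians(a);return (r*np.cos(a),r*np.sin(a),z)
for n,q in {'knobtop home':pt(240,74,122),'knobtop +10':pt(240,74,132),'white@work':(38,0,94),'yellow':pt(120,38,94),'spindle':(78,0,103)}.items():
    t=rr.inv().apply(W(pose,q)[0]-s['position']);c=np.linalg.inv(T)@np.r_[t,1];c=K@(c[:3]*[1,-1,-1]);u=c[:2]/c[2];print(n,((u-[200,100])*2.2).round(0))
cv2.imwrite('pics/w3.png',cv2.resize(im[100:330,200:500],None,fx=2.2,fy=2.2,interpolation=cv2.INTER_CUBIC))
```

```text
19.4 TCP pol [-54.4 -74.2 143. ] F [ 0.5  0.3 -0.3] w 45.3 gf 0.0
knobtop home [279. 299.]
knobtop +10 [280. 331.]
white@work [321. 364.]
yellow [477. 325.]
spindle [273. 418.]
```

View pics/w3.png

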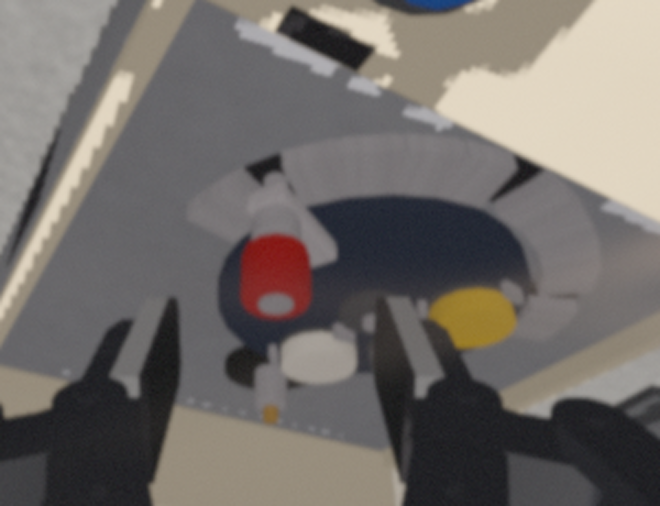

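The knob top is at (277,302) against (279,299) predicted for fully home. White is at (318,358) beside the spindle, and yellow is seated at (475,318). I'll retreat clear.

Emit:
{"api": "step_arm", "payload": {
  "motion": [
    {"dr": [0, 0, 0], "slide": [5, 0, -25], "jaw": 45},
    {"dr": [0, 0, 0], "slide": [10, 0, -50], "jaw": 45},
    {"dr": [0, 0, 0], "slide": [15, 0, -75], "jaw": 45},
    {"dr": [0, 0, 0], "slide": [15, 0, -95], "jaw": 45},
    {"dr": [0, 0, 0], "slide": [15, 0, -110], "jaw": 45},
    {"dr": [0, 0, 0], "slide": [15, 0, -110], "jaw": 45},
    {"dr": [0, 0, 0], "slide": [15, 0, -110], "jaw": 45},
    {"dr": [0, 0, 0], "slide": [15, 0, -110], "jaw": 45}
  ]
}}

```text
clock: 20.45
position: [535.8, -148.1, 223.4]
ee_rot: [-0.167, 0.942, 0.051, 0.288]
contact_force: [0.1, -0.1, -0.4]
gripper_width: 45.1
grasp_force: 0.0
```

Run:
```python
from h import *
s,P=where()
for a in(.7,.75,.8):
    L=W(pose,[lidpt((-90,130),a)+[0,122,0],lidpt((-90,130),a)-[0,122,0],lidpt((-90,85),a)-[0,122,0],lidpt((-90,85),a)+[0,122,0]]);print(a,((proj('top',L)-[280,75])*3.4).round(0).tolist())
```

```text
20.45 TCP pol [-117.9 -110.6  223.4] F [ 0.1 -0.1 -0.4] w 45.1 gf 0.0
0.7 [[80.0, 211.0], [462.0, 306.0], [440.0, 365.0], [70.0, 273.0]]
0.75 [[82.0, 195.0], [468.0, 289.0], [445.0, 351.0], [72.0, 258.0]]
0.8 [[85.0, 177.0], [474.0, 272.0], [451.0, 337.0], [74.0, 243.0]]
```

```bash
python3 -c "
from bench import arm
print(arm.job_done())"
```

```text
the job is handed in; nothing more can be done
None
```

The job is handed in at about 20 s: the lid stands at its stop (about 0.8 rad), the turret is swung to the +60° station with the white pad beside the spindle, and the plunger looks fully home.

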